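Check the spindle brake of a marking fixture

ROBOT

A 6-joint arm with a two-finger parallel gripper is mounted at the origin on a cart in front of the work surface, level with it; the furniture and walls round the work are solid. World frame = base frame: x ahead of the robot, y to its left, z up, the work surface at z = 0. Lengths are in m, angles in rad, forces in N, time in s.
With the tool pointing down it reaches from about 0.375 to 0.9 m from the base axis. Payload 3.1 kg.
Tool frame: the origin (TCP) lies on the front face of the gripper's body, between the roots of the fingers; the fingertips stand 70 mm ahead of it and the grasp point (between the pads) lies 51 mm ahead of it; z points along the fingers, y is the line along which they close (so a half turn about z gives the same grasp; the last joint's range is limited). The gripper opens to 87 mm and grips with 3 to 60 N. Pads are 19 mm wide; open, the fingers measure 117 mm over their backs; the gripper's body (75 mm by 190 mm) begins 51 mm behind the grasp point.
Start: joints at [0.93, 0.527, 1.433, -0, 1.181, -0.178], TCP at [0.278, 0.56, 0.292] pointing down, gripper open.
Joint ranges: [-3.08, 3.08], [-0.75, 2.2], [0.22, 2.44], [-1.43, 4.57], [0, 2.65], [-2.85, 2.85]. Speed limits (rad/s): [2.79, 2.79, 3.14, 3.14, 3.14, 3.14].

INTERFACE

Orientations are given as a unit quaternion [x, y, z, w].
In Python, from rig import robot, cams, ticket gives the robot as it stands. The module is installed in compiled form; this text tells all that it offers.
- The arm moves only by the shell command python3 -m crank 'ROWS' [FORCE]. ROWS is JSON, a list of rows, each a list of 7 numbers: the shift along the tool's x, y, z in cm, then the turn, a rotation vector about the tool's x, y, z in rad, then the closure, from 0 (fully open) to 1 (shut). A call has 1 to 5 rows; each row shifts and turns the commanded pose from where the row before left it, along the tool's axes as they then stand; what a row does not reach is not made up. A row lasts 1/8 s, in which the tool goes at most 62.5 mm and 10.7 degrees, less where a joint would pass 70% of its speed; a pose out of reach is approached as far as the arm can. A call is refused whole if a number of a shift passes 6.25 or a number of a turn 0.188, either way. A call with a gripper value outside its range is refused whole. The fingers move at their own pace and stop on an object; FORCE is the grip in N (left out, the last holds). Time passes only in rows, so rows that do not move let the fingers close. It gives the time, the measured TCP pose, the force, the opening and the grip force at its end, in the units of the state.
- robot.get_obs(): the state, without advancing time (a new reading comes with each control period).
- cams.camera(name): name is "scene" or "top" or "wrist"; returns the picture (384x512x3 uint8, red, green, blue); there is no depth.
- cams.camera_info(name): a dict with "intrinsics" (3x3 intrinsics, pixels), "dist" ([k1, k2, p1, p2, k3] as OpenCV has them; the pictures are not rectified), "pose" (4x4, takes a point from camera to world coordinates). Camera axes: x right, y down, z forward; pixel columns grow to the right and rows downward; lengths in m; the calibration is good to about 2 mm. A picture is of the moment at which its call begins: read the wrist's pose just before it. camera_info takes no time and is no camera call; for the wrist camera it gives the pose at the moment of the call.
- ticket.hand_in(): hands the job in; it is judged then, once.
The state is a dict: "time": time; "q": joint angles; "joint_velocities": joint speeds; "joint_torque": joint torques, N m; "position": TCP position; "tool_rot": TCP orientation; "ft_force": force on the tool from outside, world axes, zero at the start; "moment": the same for the moment, N m; "grip_width": finger opening in m; "grip_force": force on a finger pad.
Only numpy, scipy, OpenCV 4.12 (cv2) and the standard library are available. Lean on these libraries where they do the work, as an engineer would, in place of code of your own. Each camera call takes 0.05 s, during which the arm holds its last target. There are 200 camera calls.

TASK

Two small spindle-brake fixtures stand on the bench; check the brake of the one that carries the hexagon-headed screw cap. Push its lever down to the last notch and let go so that it stays there by itself, then press that fixture's release button fully so that the lever springs back home. Do not work the lever of the fixture that carries the plain ring.

Things in the scene. Friction and masses are not known exactly. Their poses are not given: they have to be found in the camera images.
- cap_lever (a joint): Brake lever (rad) of the fixture whose spindle carries the hexagon-headed brass cap, 56 mm. 0 = home, leaning toward the robot, 0.87 rad above level; grows as it is pushed down; end stop 0.92, just below level. A spring (3 to 6 N at its bar) drives it home; a pawl catches it at notches 0.28, 0.55 and 0.82 (the last): push past 0.86, nearly to the stop, and let go. Home within 1 s of release.
- cap_lever_bar (a point): Centre of the black crossbar on the end of that lever: level, 20 mm diameter, 52 mm long, along the hinge axis and 110 mm from it. Height over the bench: 152 mm at home, 74 mm in the last notch. Push its top down with closed fingertips along its arc. From here away from the robot follow the hinge, the grey block with the button, and the spindle (workpiece top 82 mm high).
- cap_release_top (a point): Centre of the top of that fixture's release button: black, round, 28 mm, 106 mm above the bench, on a grey block. Axes: x from lever to spindle, y along the hinge axis, z up. The hinge axis lies 56 mm in -x and 38 mm below. Travel 10 mm down, spring 2 to 5.5 N; frees the lever from 5 mm: press 7 mm or more, hold 1 s. It bobs by itself as the lever passes a notch.
- ring_lever (a joint): Lever (rad) of the other fixture, alike but for the plain round steel ring (54 mm) on its spindle; it stands 13 to 20 cm to one side of the first. 0 = home. Not to be worked.

How it is judged:
By the outcome, as a careful person would: the job done as asked, in the order asked, and still so for the second after the job is handed in, with the robot touching nothing.
It also fails if it takes over 42 s, if anything falls off the work surface, if the arm or the gripper's body presses on something with over 40 N, if the wrist force passes 120 N, or if a joint passes its speed limit or range.

## Working session

There is one attempt and no reset: what is moved stays moved. The work goes in short steps, Python scripts to look and compute and a shell command to move; the robot and the scene stay as the last step left them, time stands still between calls to the robot, and variables do not carry over. Pictures are saved under pics/ and viewed, at most 10 in all, crops included, and the job is handed in when it is done.

```bash
mkdir -p pics
python3 - <<'E'
from rig import robot,cams
import cv2,numpy as np
a=cams.camera("scene");b=cams.camera("top")
cv2.imwrite("pics/s0.png",a[:,:,::-1]);cv2.imwrite("pics/t0.png",b[:,:,::-1])
for n in("scene","top"):
    i=cams.camera_info(n);print(n,np.round(i["intrinsics"],1).tolist(),np.round(i["dist"],3),np.round(i["pose"],3).tolist())
o=robot.get_obs();print(o["time"],o["position"],o["tool_rot"],o["ft_force"])
E
```

```text
scene [[352.4, 0.0, 258.1], [0.0, 352.4, 181.9], [0.0, 0.0, 1.0]] [-0.028  0.     0.     0.     0.   ] [[0.521, -0.653, 0.55, 0.096], [-0.853, -0.384, 0.352, -0.108], [-0.019, -0.652, -0.758, 0.814], [0.0, 0.0, 0.0, 1.0]]
top [[494.6, 0.0, 267.1], [0.0, 494.6, 190.9], [0.0, 0.0, 1.0]] [-0.145  0.     0.     0.     0.   ] [[0.002, -0.986, 0.164, 0.424], [-1.0, -0.005, -0.017, 0.2], [0.018, -0.164, -0.986, 1.003], [0.0, 0.0, 0.0, 1.0]]
0.1 [0.27812151 0.5591325  0.29137178] [ 2.28840156e-01  9.73463528e-01 -8.91280968e-04 -3.85042031e-04] [-0.28456866 -0.98741183 -0.33865381]
```

View pics/s0.png

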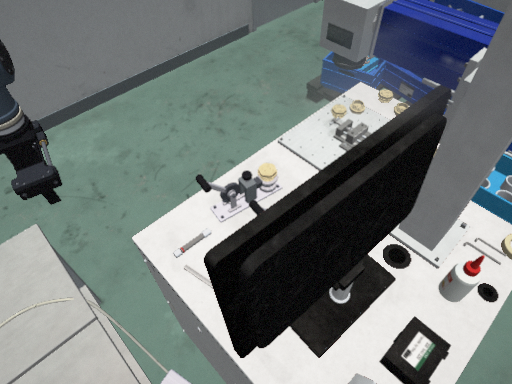

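View pics/t0.png

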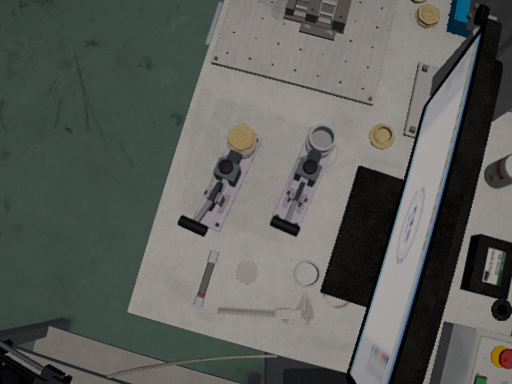

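The top view shows the brass cap at about (241,137) on the left fixture, with its bar at (193,225) and button near (227,168). The steel ring is on the right fixture at (320,138). The monitor stands further right.

```bash
cat > h.py <<'E'
import cv2,numpy as np
from rig import robot,cams
from scipy.spatial.transform import Rotation as R
def ray(i,uv):
    p=cv2.undistortPoints(np.array([[uv]],float),i["intrinsics"],np.array(i["dist"],float))[0,0]
    T=np.array(i["pose"]);return T[:3,3],T[:3,:3]@[p[0],p[1],1]
def onz(i,uv,z):
    c,d=ray(i,uv);return c+d*(z-c[2])/d[2]
E
python3 - <<'E'
from h import *
b=cv2.imread("pics/t0.png");i=cams.camera_info("top")
g=b.max(2)
m=(g<60).astype(np.uint8);m[:, :160]=0;m[:120]=0;m[250:]=0;m[:,340:]=0
n,l,s,c=cv2.connectedComponentsWithStats(m)
for k in range(1,n):
    if s[k,4]>30:
        p=np.argwhere(l==k)[:,::-1];r=cv2.minAreaRect(p.astype(np.float32))
        print(c[k].round(1),s[k],np.round(r[0],1),np.round(r[1],1),r[2],onz(i,r[0],.152).round(4),onz(i,r[0],.106).round(4))
h=cv2.cvtColor(b,cv2.COLOR_BGR2HSV)
m=((h[:,:,1]>80)&(abs(h[:,:,0].astype(int)-22)<8)).astype(np.uint8);m[:, :160]=0;m[:100]=0;m[180:]=0;m[:,290:]=0
p=np.argwhere(m)[:,::-1];print(p.mean(0),len(p),onz(i,p.mean(0),.09))
cv2.imwrite("pics/c0.png",cv2.resize(b[110:250,165:350],None,fx=4,fy=4,interpolation=3))
E
```

```text
[326.  130.5] [315 127  18  13  57] [325.2 131.2] [19.2  7.4] 27.89727020263672 [0.6749 0.0814 0.152 ] [0.6885 0.075  0.106 ]
[311.7 161.2] [303 143  22  32 322] [311.2 159.6] [16.9 28.8] 22.833654403686523 [0.6226 0.1074 0.152 ] [0.6333 0.1024 0.106 ]
[229.1 162.2] [218 150  24  25 327] [229.3 162.3] [14.8 26.9] 45.0 [0.6167 0.2522 0.152 ] [0.6271 0.255  0.106 ]
[234.7 178.9] [228 168  13  19  79] [234.2 176.1] [ 8.5 18.8] 26.56505012512207 [0.5919 0.2431 0.152 ] [0.601  0.2455 0.106 ]
[218.1 176.8] [214 173  10   8  37] [217.7 176.9] [9.8 4.3] 23.198591232299805 [0.5903 0.2721 0.152 ] [0.5992 0.276  0.106 ]
[296.8 176.5] [294 173   8   8  39] [296.9 176.8] [6.3 6.3] 21.801406860351562 [0.5914 0.1331 0.152 ] [0.6004 0.1295 0.106 ]
[310. 182.] [305 177  10  10  42] [308.4 181.7] [10.3  6.3] 26.56505012512207 [0.5827 0.1129 0.152 ] [0.5912 0.1082 0.106 ]
[214.7 194. ] [208 182  15  29 165] [213.7 195.7] [ 9.2 30.1] 19.653823852539062 [0.5569 0.2784 0.152 ] [0.5641 0.2826 0.106 ]
[298.9 191.1] [293 182  12  19  79] [298.9 191.2] [ 4.3 19.1] 24.775142669677734 [0.5657 0.1297 0.152 ] [0.5733 0.1259 0.106 ]
[284.6 225.4] [270 215  30  21 317] [284.7 225.1] [29.2 11.7] 25.34617805480957 [0.5061 0.1548 0.152 ] [0.5105 0.1524 0.106 ]
[192.4 225.4] [178 216  30  20 322] [192.4 225.2] [29.7 11.3] 24.443954467773438 [0.5052 0.3143 0.152 ] [0.5095 0.3204 0.106 ]
[337.2 242.1] [333 229   7  21  75] [336. 239.] [20.  6.] 90.0 [0.4822 0.066  0.152 ] [0.4854 0.0588 0.106 ]
[241.1079258  138.10961214] 593 [0.67809631 0.23415266 0.09      ]
```

View pics/c0.png

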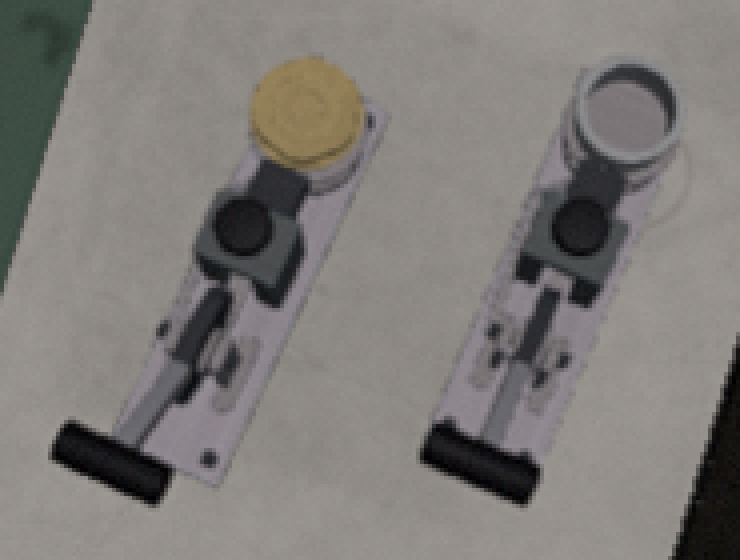

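The crop confirms it. The brass cap fixture is on the left, and its button is at crop (243,227), which is top (225.5,166.5). Now I'll work out the moves in tool axes.

```bash
cat >> h.py <<'E'
def rel(p):
    "shift in cm, tool axes, to bring the fingertip centre to p"
    o=robot.get_obs();r=R.from_quat(o["tool_rot"]);tip=np.array(o["position"])+r.apply([0,0,.07])
    return (r.inv().apply(np.array(p)-tip)*100).round(2)
E
python3 - <<'E'
from h import *
i=cams.camera_info("top")
bar=onz(i,(192.4,225.2),.152);bt=onz(i,(225.5,166.4),.106);bt2=onz(i,(309.4,166.4),.106);bar2=onz(i,(284.7,225.1),.152)
print(bar,bt,bt2)
for a,b in((bar,bt),(bar2,bt2)):
    d=(b-a)[:2];print(np.hypot(*d),np.degrees(np.arctan2(d[1],d[0])))
d=onz(i,(192.4+13,225.2+13*np.tan(np.radians(24.44))),.152)-bar;print("bar dir",np.degrees(np.arctan2(d[1],d[0]))+90)
s=cams.camera_info("scene");T=np.linalg.inv(s["pose"])
for p in(bar,bt):
    print(cv2.projectPoints(p,cv2.Rodrigues(T[:3,:3])[0],T[:3,3],s["intrinsics"],np.array(s["dist"]))[0].ravel())
r=R.from_quat(robot.get_obs()["tool_rot"]).as_matrix();print(r.round(3))
print(rel(bar+[0,0,.05]))
E
```

```text
[0.50514916 0.3143138  0.152     ] [0.61921845 0.26185251 0.106     ] [0.6202005  0.10598501 0.106     ]
0.12555472508008203 -24.698044467122152
0.12405642196212889 -23.187039132944527
bar dir -23.88299357152175
[203.78899064 183.07495561]
[247.05891608 173.98715182]
[[-0.895  0.446 -0.001]
 [ 0.446  0.895 -0.002]
 [ 0.    -0.002 -1.   ]]
[-31.24 -11.79   1.95]
```

```bash
python3 -m crank '[[-5.2,-1.95,0,0,0,0,1],[-5.2,-1.95,0,0,0,0,1],[-5.2,-1.95,0,0,0,0,1],[-5.2,-1.95,0,0,0,0,1],[-5.2,-1.95,0,0,0,0,1]]' 20; python3 -m crank '[[-5.2,-1.95,0,0,0,0,1],[0,0,1,0,0,0,1],[0,0,0,0,0,0,1],[0,0,0,0,0,0,1]]'
python3 - <<'E'
from h import *
print(rel([.505,.3143,.162]),robot.get_obs()["grip_width"])
i=cams.camera_info("wrist");w=cams.camera("wrist");cv2.imwrite("pics/w1.png",w[:,:,::-1])
T=np.linalg.inv(i["pose"])
for p in([.505,.3143,.152],[.6192,.2619,.106]):
    print(cv2.projectPoints(np.array(p),cv2.Rodrigues(T[:3,:3])[0],T[:3,3],i["intrinsics"],np.array(i["dist"]))[0].ravel())
E
```

```text
time: 0.72
position: [0.4686, 0.3549, 0.2919]
tool_rot: [0.229, 0.973, -0.0, -0.0]
ft_force: [0.4, 0.0, 0.5]
grip_width: 0.0449
grip_force: 0.0
time: 1.23
position: [0.5044, 0.3168, 0.282]
tool_rot: [0.228, 0.974, -0.0, -0.001]
ft_force: [-0.2, -0.9, -0.6]
grip_width: 0.0054
grip_force: 0.0
[-0.18 -0.19  5.  ] 0.005362632399755234
[249.85299313 210.4726956 ]
[254.26727381 314.9101071 ]
```

View pics/w1.png

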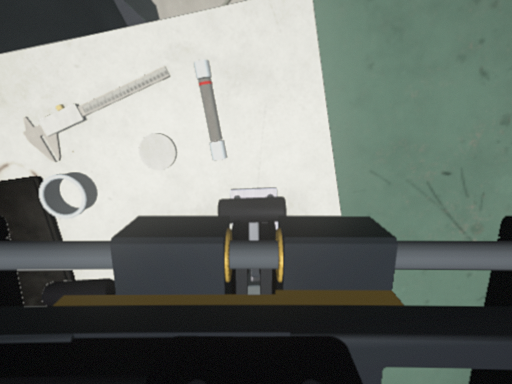

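The wrist view shows the bar at (251,208), against a predicted (250,210), so the estimate is good. Next I go down to contact and follow the arc.

```bash
python3 -m crank '[[-0.2,-0.2,2.4,0,0,0,1],[0,0,2.4,0,0,0,1],[0.3,0,0.5,0,0,0,1],[0.4,0,0.4,0,0,0,1],[0,0,0,0,0,0,1]]'; python3 -m crank '[[0.6,0,0.6,0,0,0,1],[0.6,0,0.9,0,0,0,1],[0.6,0,0.9,0,0,0,1],[0.4,0,1,0,0,0,1],[0,0,0,0,0,0,1]]'
python3 - <<'E'
from h import *
print(robot.get_obs()["position"]);b=cams.camera("top");cv2.imwrite("pics/t2.png",cv2.resize(b[110:260,150:350,::-1],None,fx=4,fy=4,interpolation=3))
E
```

```text
time: 1.9
position: [0.4999, 0.317, 0.227]
tool_rot: [0.228, 0.974, -0.0, 0.001]
ft_force: [-1.4, -2.0, 6.4]
grip_width: 0.0004
grip_force: 3.0
time: 2.52
position: [0.4776, 0.3274, 0.1925]
tool_rot: [0.228, 0.974, -0.0, -0.002]
ft_force: [-5.1, 1.1, 6.1]
grip_width: 0.0006
grip_force: 2.9
[0.47757712 0.32736267 0.1924687 ]
```

View pics/t2.png

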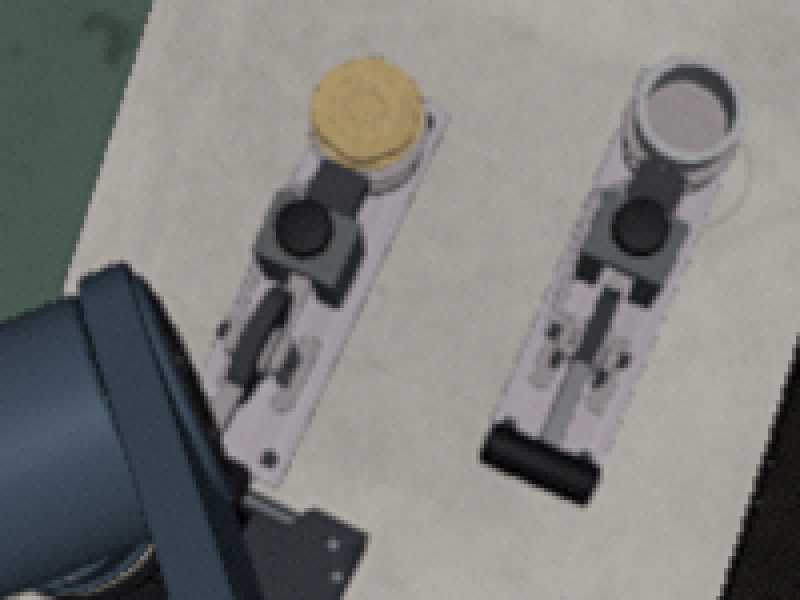

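The lever turns with the finger at about 6 N, and the tip is on the arc. I'll continue toward the stop.

```bash
python3 -m crank '[[0.3,0,0.9,0,0,0,1],[0.3,0,0.9,0,0,0,1],[0.2,0,1,0,0,0,1],[0.1,0,1,0,0,0,1],[0,0,0.6,0,0,0,1]]'; python3 -m crank '[[0,0,0.2,0,0,0,1],[0,0,0,0,0,0,1]]'
```

```text
time: 3.2
position: [0.4706, 0.3314, 0.1484]
tool_rot: [0.228, 0.974, 0.0, -0.001]
ft_force: [-4.2, 1.0, 6.0]
grip_width: 0.0009
grip_force: 3.0
time: 3.45
position: [0.4708, 0.3313, 0.1464]
tool_rot: [0.228, 0.974, -0.0, -0.001]
ft_force: [-3.4, 1.2, 5.6]
grip_width: 0.0003
grip_force: 2.7
```

```bash
python3 -m crank '[[0,0,0.15,0,0,0,1],[0,0,0,0,0,0,1]]'; python3 -m crank '[[0,0,0.15,0,0,0,1],[0,0,0,0,0,0,1]]'
```

```text
time: 3.7
position: [0.4708, 0.3313, 0.145]
tool_rot: [0.228, 0.974, 0.0, -0.001]
ft_force: [-4.1, 0.3, 5.3]
grip_width: 0.0003
grip_force: 2.7
time: 3.95
position: [0.4708, 0.3313, 0.1436]
tool_rot: [0.228, 0.974, 0.0, -0.001]
ft_force: [-2.9, 1.2, 5.7]
grip_width: 0.0002
grip_force: 2.7
```

That is about 0.91 rad. Let go straight up, and look.

```bash
python3 -m crank '[[0,0,-0.5,0,0,0,1],[0,0,-1,0,0,0,1],[0,0,-3,0,0,0,1],[0,0,-5,0,0,0,1],[0,0,0,0,0,0,1]]'; python3 -m crank '[[-5,0,0,0,0,0,1],[-5,0,0,0,0,0,1],[-5,0,0,0,0,0,1],[-1.4,0,0,0,0,0,1],[0,0,0,0,0,0,1]]'
python3 - <<'E'
from h import *
print(rel([.6192,.2619,.106]));
i=cams.camera_info("wrist");w=cams.camera("wrist");s=cams.camera("scene")
T=np.linalg.inv(i["pose"])
h=np.array([.6192,.2619,.106])-[.056*np.cos(.427),-.056*np.sin(.427),.038]
bar=h-[.11*np.cos(.427),-.11*np.sin(.427),-.0055]
print(bar)
for p in(np.array([.6192,.2619,.106]),bar):
    print(cv2.projectPoints(p,cv2.Rodrigues(T[:3,:3])[0],T[:3,3],i["intrinsics"],np.array(i["dist"]))[0].ravel())
c=cv2.resize(s[130:240,160:320,::-1],None,fx=3,fy=3,interpolation=3)
cv2.imwrite("pics/m3.png",np.vstack([cv2.resize(w[100:,:,::-1],(480,266)),c]))
E
```

```text
time: 4.58
position: [0.4754, 0.3311, 0.2419]
tool_rot: [0.229, 0.974, 0.003, 0.005]
ft_force: [1.0, -0.6, -0.0]
grip_width: 0.0005
grip_force: 0.0
time: 5.2
position: [0.6193, 0.2563, 0.2363]
tool_rot: [0.23, 0.973, -0.0, -0.001]
ft_force: [0.5, 0.1, -0.3]
grip_width: 0.0004
grip_force: 0.0
[0.25 0.51 6.03]
[0.46810476 0.33064758 0.0735    ]
[258.79101831 205.10704423]
[251.18603994 -23.07175648]
```

View pics/m3.png

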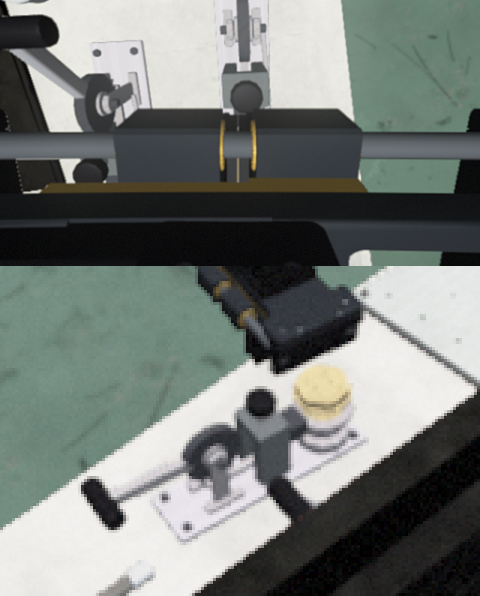

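The scene view shows the lever lying level by itself with the hex cap on that fixture. In the wrist view the button is at about (261,204), as predicted. Now I press the button.

```bash
python3 -m crank '[[0.25,0.5,2.5,0,0,0,1],[0,0,2.5,0,0,0,1],[0,0,0.7,0,0,0,1],[0,0,0.3,0,0,0,1],[0,0,0.2,0,0,0,1]]'; python3 -m crank '[[0,0,0.3,0,0,0,1],[0,0,0.25,0,0,0,1],[0,0,0,0,0,0,1]]'; python3 -c "
from h import *
print(rel([.6192,.2619,.106]))"
```

```text
time: 5.92
position: [0.6196, 0.263, 0.1762]
tool_rot: [0.229, 0.974, 0.0, 0.001]
ft_force: [0.0, -0.5, -0.3]
grip_width: 0.0005
grip_force: 0.0
time: 6.3
position: [0.6198, 0.2628, 0.1725]
tool_rot: [0.229, 0.973, 0.001, 0.001]
ft_force: [-2.2, -0.5, 7.8]
grip_width: 0.0005
grip_force: 3.7
[ 0.02 -0.12 -0.35]
```

```bash
python3 -m crank '[[0,0,0.25,0,0,0,1],[0,0,0,0,0,0,1],[0,0,0,0,0,0,1]]'; python3 -m crank '[[0,0,0.25,0,0,0,1],[0,0,0,0,0,0,1],[0,0,0,0,0,0,1]]'
```

```text
time: 6.68
position: [0.62, 0.2628, 0.1683]
tool_rot: [0.229, 0.973, 0.001, 0.001]
ft_force: [0.8, 0.0, 3.9]
grip_width: 0.0004
grip_force: 2.1
time: 7.05
position: [0.62, 0.2628, 0.1661]
tool_rot: [0.229, 0.973, 0.001, 0.001]
ft_force: [-0.2, 1.2, 9.7]
grip_width: 0.0002
grip_force: 4.7
```

```bash
python3 -m crank '[[0,0,0.05,0,0,0,1],[0,0,0,0,0,0,1],[0,0,0,0,0,0,1],[0,0,0,0,0,0,1],[0,0,0,0,0,0,1]]'; python3 -m crank '[[0,0,0,0,0,0,1],[0,0,0,0,0,0,1],[0,0,0,0,0,0,1],[0,0,0,0,0,0,1],[0,0,0,0,0,0,1]]';python3 -m crank '[[0,0,-1,0,0,0,1],[0,0,-3,0,0,0,1],[0,0,-5,0,0,0,1],[0,0,-3,0,0,0,1],[0,0,0,0,0,0,1]]'
python3 - <<'E'
from h import *
s=cams.camera("scene");t=cams.camera("top")
c=lambda a:cv2.resize(a[:,:,::-1],(480,290),interpolation=3)
cv2.imwrite("pics/m4.png",np.vstack([c(t[110:260,120:368]),c(s[130:227,160:320])]))
E
```

```text
time: 7.68
position: [0.62, 0.2628, 0.1661]
tool_rot: [0.229, 0.973, 0.001, 0.001]
ft_force: [-2.4, -0.6, 11.8]
grip_width: 0.0009
grip_force: 5.7
time: 8.3
position: [0.62, 0.2628, 0.1661]
tool_rot: [0.229, 0.973, 0.001, 0.001]
ft_force: [-1.7, 0.1, 10.4]
grip_width: 0.0005
grip_force: 5.7
time: 8.93
position: [0.6204, 0.2627, 0.2865]
tool_rot: [0.229, 0.973, 0.001, 0.002]
ft_force: [-0.2, -0.5, -0.3]
grip_width: 0.0004
grip_force: 0.0
```

View pics/m4.png

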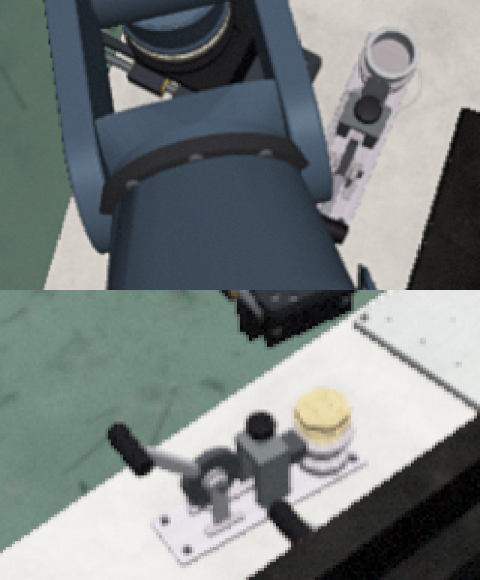

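The scene view shows the lever bar back at (203.7,182.8), which is its home position. The ring fixture's lever is unmoved and the gripper is clear.

```bash
python3 -c "
from rig import ticket
print(ticket.hand_in())"
```

```text
the job is handed in; nothing more can be done
None
```

The hex-cap fixture's lever went down to the last notch and stayed there by itself, then sprang home when I pressed its release button fully; I did not touch the ring fixture, and the job is handed in at about 9 s on the robot's clock.

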